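# Close the ingredient jar on the bakery bench

## Task

Close the open stoneware jar with the big lid: set the lid level on the neck with its wooden bar about 40 degrees clockwise (seen from above) of the line through the jar's two ears, so that it rests on top of the thread. Turn it back anticlockwise until the bar lines up with the ears and the lid sinks into the thread start, then turn it clockwise until it is tight, with the bar across the ears, and let go. Leave the small lid where it lies.

Things in the scene. Friction and masses are not known exactly. Their poses are not given: they have to be found in the camera images.
- lid_center (a point): Big loose lid: aluminium cap 90 mm wide, 26 high, with a dark wooden bar on top, 70 long, 14 thick, 28 high; 0.11-0.22 kg. Point: lid's centre, 27 mm above its lower edge, 1 mm above the cap's flat top, 27 below the bar's top. x along the bar, z up. Two lugs inside, under the bar's ends. Same after a half turn. Cap inner diameter 84 mm: 3 to 5 mm play sideways on the neck.
- jar_mouth (a point): The only open jar (a closed one is a bystander): white stoneware, 110 mm wide, fixed, two ears. Point: centre of the neck's rim, 122 mm above the bench. x along the ears, z up. Lid bar 20 to 90 deg clockwise of the ears: lid rests on the thread, lid_center 18 mm above this point. Bar within 10 deg of the ears: it sinks, lid_center 5 mm above, and stays so while tightened.
- jar_ear (a point): Outer top end of one ear of the open jar, 70 mm from its axis along its x, 87 mm above the bench. The thread's two starts (gaps between its ridges, which are 74 mm across, tops 5 mm below the rim) lie above the ears. Once sunk, the lid turns freely clockwise to a stop 85 deg from the ears (tight: over 60, best 80) and only 13 deg anticlockwise.
- small_lid_center (a point): A smaller loose lid of the same form, a bystander that does not fit: cap 60 mm wide, 20 high, bar 46 long, 24 high. Point: its centre, 22 mm above the bench.
Mind the look-alikes: they are no part of the job. Leave any blue look-alike of the part that bears lid_center alone.

How it is judged:
By the outcome, as a careful person would: the job done as asked, in the order asked, and still so for the second after the job is handed in, with the robot touching nothing.
It also fails if it takes over 40 s, if anything falls off the work surface, if the arm or the gripper's body presses on something with over 40 N, if the wrist force passes 120 N, or if a joint passes its speed limit or range.

## Robot

A 6-joint arm with a two-finger parallel gripper is mounted at the origin on the work surface. World frame = base frame: x ahead of the robot, y to its left, z up, the work surface at z = 0. Lengths are in m, angles in rad, forces in N, time in s.
With the tool pointing down it reaches from about 0.35 to 0.85 m from the base axis. Payload 8.1 kg.
Tool frame: the origin (TCP) lies on the centre line of the jaws, within the pads' length; the fingertips stand 22 mm ahead of it and the grasp point (between the pads) lies 3 mm ahead of it; z points along the fingers, y is the line along which they close (so a half turn about z gives the same grasp; the last joint's range is limited). The gripper opens to 85 mm and grips with 20 to 120 N. Pads are 22 mm wide; open, the fingers measure 114 mm over their backs; the gripper's body (76 mm by 85 mm) begins 54 mm behind the grasp point. The pads swing forward as they close: fully open they stand 13 mm farther back than shut.
Start: joints at [-1.368, 0.13, 1.488, -0, 1.523, -0.085], TCP at [0.17, -0.575, 0.253] pointing down, gripper open.
Joint ranges: [-2.96, 2.96], [-0.89, 2.26], [0.02, 2.5], [-1.34, 4.48], [0, 2.73], [-2.66, 2.66]. Speed limits (rad/s): [2.39, 2.39, 2.79, 3.14, 3.14, 3.14].

## Interface

Orientations are given as a rotation vector (axis times angle).
In Python, from plant import arm gives the robot as it stands.
- The arm moves only by the tool step_arm, never from a script. Its argument "steps" is a list of rows, each an object with "fingers": the opening, from -1 (shut) to 1 (fully open); "delta_pos": the shift along the tool's x, y, z in m, a list of three; "turn": the turn about the tool's z in rad. In form: [{"fingers": fingers, "delta_pos": [dx, dy, dz], "turn": turn}, ...]. A call has 1 to 20 rows; each row shifts and turns the commanded pose from where the row before left it, along the tool's axes as they then stand; what a row does not reach is not made up. A row lasts 1/12 s, in which the tool goes at most 41.7 mm and 7.16 degrees, less where a joint would pass 70% of its speed; a pose out of reach is approached as far as the arm can. A call is refused whole if a number of a shift passes 0.0417 or a number of a turn 0.125, either way. A call with a gripper value outside its range is refused whole. The fingers move at their own pace and stop on an object; "squeeze" is the grip in N (left out, the last holds). Time passes only in rows, so rows that do not move let the fingers close. It gives the time, the measured TCP pose, the force, the opening and the grip force at its end, in the units of the state.
- arm.sense(): the state, without advancing time (a new reading comes with each control period).
- arm.snapshot(name): name is "side" or "top"; returns the picture (420x560x3 uint8, red, green, blue); there is no depth.
- arm.camera_params(name): a dict with "intrinsics" (3x3 intrinsics, pixels), "rvec" (rotation vector, rad) and "tvec" (3), from world to camera coordinates, as OpenCV has them. Camera axes: x right, y down, z forward; pixel columns grow to the right and rows downward; lengths in m; the calibration is good to about 2 mm. A picture is of the moment at which its call begins. camera_params takes no time and is no camera call.
- arm.finish_job(): hands the job in; it is judged then, once.
Trained networks look in the newest picture that a camera, given by its name, has taken for a name from the list of things; names that differ only in an ending like _2 or _b are one class to them, and where a whole thing is asked for, a point or a joint stands for the part that bears it (a point fixed in the world has none). Each returns a list of dicts, best first, with "score" (0 to 1); they miss things now and then, are a little off and sometimes report something else, mostly with a low value. They report only what shows in the picture. A call takes as long as a camera call. They do not tell look-alikes from the thing itself.
- arm.spot_in(camera, target): "box" ([left, top, right, bottom] in pixels, round what is visible of it).
- arm.outline_of(camera, target): "mask" (420x560 bool, what is visible of it) and "box" ([left, top, right, bottom] in pixels, round what is visible of it).
The state is a dict: "clock": time; "joint_pos": joint angles; "joint_velocities": joint speeds; "joint_efforts": joint torques, N m; "eef_pos": TCP position; "orientation": TCP orientation; "ft_force": force on the tool from outside, world axes, zero at the start; "moment": the same for the moment, N m; "gripper_width": finger opening in m; "gripper_force": force on a finger pad.
Only numpy, scipy, OpenCV 4.12 (cv2) and the standard library are available. Lean on these libraries where they do the work, as an engineer would, in place of code of your own. Each camera call takes 0.05 s, during which the arm holds its last target. There are 200 camera calls.

## Working session

There is one attempt and no reset: what is moved stays moved. The work goes in short steps, Python scripts to look and compute and a tool call to move; the robot and the scene stay as the last step left them, time stands still between calls to the robot, and variables do not carry over. Pictures are saved under pics/ and viewed, at most 10 in all, crops included, and the job is handed in when it is done.

Besides the shell and the picture viewer there is one more tool, called as name(argument=value, ...) on one line, values as JSON. step_arm: Moves the arm, as the interface text tells. Its arguments: {"type":"object","properties":{"steps":{"type":"array"},"squeeze":{"type":"number"}},"required":["steps"]}

```bash
mkdir -p pics
python3 - <<'E'
from plant import arm
import cv2,numpy as np
ims=[]
for c in("top","side"):
    im=arm.snapshot(c);ims.append(im)
    p=arm.camera_params(c);print(c,np.round(p["intrinsics"],1).tolist(),np.round(p["rvec"],3),np.round(p["tvec"],3))
    cv2.imwrite(f"pics/{c}0.png",im[:,:,::-1])
    for t in("lid_center","jar_mouth","jar_ear","small_lid_center"):
        print(c,t,[(np.round(d["box"]).tolist(),round(d["score"],2)) for d in arm.spot_in(c,t)][:5])
print(arm.sense())
E
```

```text
top [[464.4, 0.0, 282.1], [0.0, 464.4, 210.5], [0.0, 0.0, 1.0]] [ 2.182 -2.203  0.043] [-0.031  0.423  1.103]
top lid_center [([320.0, 179.0, 363.0, 221.0], 0.91), ([260.0, 185.0, 301.0, 216.0], 0.91), ([368.0, 280.0, 408.0, 320.0], 0.78), ([202.0, 181.0, 226.0, 210.0], 0.65), ([379.0, 232.0, 417.0, 265.0], 0.64)]
top jar_mouth [([329.0, 91.0, 386.0, 157.0], 0.56)]
top jar_ear [([328.0, 92.0, 379.0, 154.0], 0.82), ([319.0, 181.0, 364.0, 220.0], 0.42)]
top small_lid_center [([201.0, 180.0, 227.0, 210.0], 0.89)]
side [[461.7, 0.0, 280.6], [0.0, 461.7, 207.7], [0.0, 0.0, 1.0]] [ 0.469 -2.577  1.352] [0.385 0.186 0.863]
side lid_center [([335.0, 169.0, 367.0, 202.0], 0.92), ([278.0, 189.0, 313.0, 223.0], 0.91), ([381.0, 185.0, 419.0, 220.0], 0.84), ([252.0, 219.0, 292.0, 262.0], 0.62)]
side jar_mouth [([206.0, 143.0, 266.0, 202.0], 0.63)]
side jar_ear [([206.0, 144.0, 264.0, 207.0], 0.88)]
side small_lid_center [([215.0, 273.0, 244.0, 306.0], 0.93)]
{'clock': 0.5, 'joint_pos': array([-1.36836170e+00,  1.30445883e-01,  1.48820994e+00, -2.27215930e-07,
        1.52299351e+00, -8.53834073e-02]), 'joint_velocities': array([-3.23681723e-04,  5.90815902e-04,  7.13078488e-05, -2.95871185e-04,
        7.78333421e-04,  1.26042230e-03]), 'joint_efforts': array([-1.69085830e-03, -5.68716645e+01, -5.00361371e+01, -2.36366886e-04,
        2.97772785e-03,  2.84628538e-05]), 'eef_pos': array([ 0.17034722, -0.57530973,  0.25325932]), 'orientation': array([-3.10906188e+00, -4.50536531e-01,  5.56355481e-06]), 'ft_force': array([-0.3695612 , -0.02551942,  0.33642998]), 'moment': array([ 0.02310704,  0.02841128, -0.04465138]), 'gripper_force': 0.0, 'gripper_width': 0.08573261512757664}
```

View pics/top0.png

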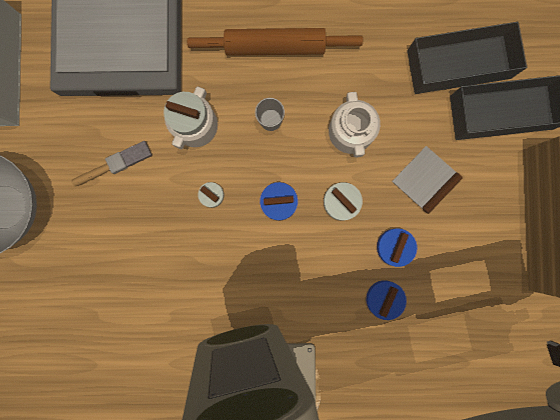

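View pics/side0.png

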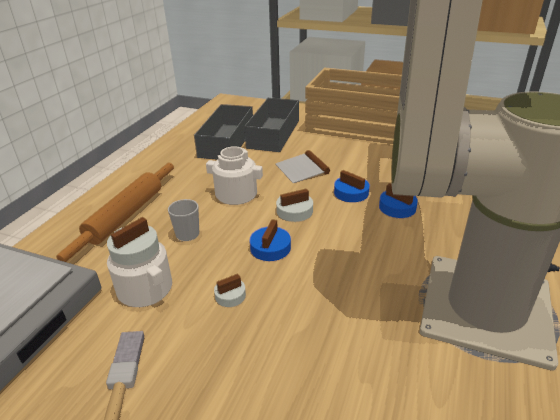

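Candidates in the top view are the white big lid (343,201), blue lids (279,201), (397,247) and (386,300), the small white lid (210,195), and the closed jar's lid (185,112). I choose the white one at (343,201), and the open jar is at (355,123). I'll check that choice in a close crop.

```bash
cat > h.py <<'E'
import cv2,numpy as np
from plant import arm
def proj(c,P):
    p=arm.camera_params(c)
    return cv2.projectPoints(np.asarray(P,float).reshape(-1,3),p["rvec"],p["tvec"],np.array(p["intrinsics"]),None)[0].reshape(-1,2)
def ray(c,uv,z):
    p=arm.camera_params(c);R=cv2.Rodrigues(p["rvec"])[0];o=-R.T@p["tvec"]
    d=R.T@np.linalg.inv(p["intrinsics"])@np.array([uv[0],uv[1],1.]);return o+d*(z-o[2])/d[2]
E
python3 - <<'E'
from h import *
t=cv2.imread("pics/top0.png");s=cv2.imread("pics/side0.png")
f=lambda im,x,y,w,h:cv2.resize(im[y:y+h,x:x+w],(400,int(400*h/w)),interpolation=cv2.INTER_CUBIC)
a=np.vstack([np.hstack([f(t,310,85,90,67),f(s,200,140,90,67)]),np.hstack([f(t,300,168,90,67),f(s,250,170,90,67)])])
cv2.imwrite("pics/crop.png",a);print(a.shape)
print(ray("top",(343,201),.027),ray("top",(355,121),.122),ray("top",(210,195),.022))
def brown(im,x0,y0,x1,y1):
    m=np.zeros(im.shape[:2],np.uint8);c=im[y0:y1,x0:x1].astype(int)
    m[y0:y1,x0:x1]=(c[...,2]>c[...,0]+15)&(c.max(2)<125);return m
for im,b,n in((t,(327,186,358,217),"top"),(s,(278,188,311,206),"side")):
    m=brown(im,*b);pts=np.argwhere(m)[:,::-1];print(n,len(pts),pts.mean(0),cv2.minAreaRect(pts.astype(np.float32)))
E
```

```text
(594, 800, 3)
[ 0.44324603 -0.17884312  0.027     ] [ 0.61072278 -0.19601064  0.122     ] [0.46112776 0.13627107 0.022     ]
top 233 [343.07725322 200.53218884] ((339.8699951171875, 199.5900115966797), (29.698486328125, 29.274221420288086), 81.8698959350586)
side 324 [294.30555556 197.43518519] ((294.0882873535156, 197.35296630859375), (11.399174690246582, 30.074417114257812), 75.96376037597656)
```

View pics/crop.png

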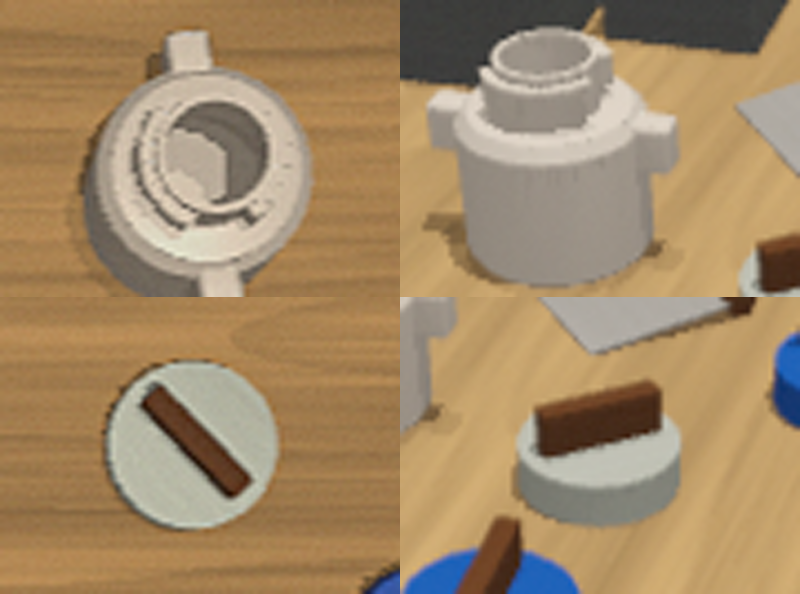

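The crop shows the white big lid, with bar ends at about (334,190) and (354,211) in the top view. The open jar's ears are at about (352,92) and (361,153). Next I fit simple solid models to the masks in both views.

```bash
cat >> h.py <<'E'
from scipy.optimize import minimize
CM={c:arm.camera_params(c) for c in("top","side")}
def cyl(r,z0,z1,n=40):
    a=np.linspace(0,2*np.pi,n,endpoint=False);return np.array([[r*np.cos(q),r*np.sin(q),z] for z in(z0,z1) for q in a])
def box(x0,x1,w,z0,z1):return np.array([[x,y,z] for x in(x0,x1) for y in(-w/2,w/2) for z in(z0,z1)])
def render(c,parts,x,y,yaw,S=4,z=0.):
    m=np.zeros((420*S,560*S),np.uint8);R=np.array([[np.cos(yaw),-np.sin(yaw),0],[np.sin(yaw),np.cos(yaw),0],[0,0,1]])
    for P in parts:
        p=CM[c];uv=cv2.projectPoints(P@R.T+[x,y,z],p["rvec"],p["tvec"],np.array(p["intrinsics"]),None)[0].reshape(-1,2)
        cv2.fillConvexPoly(m,np.round((cv2.convexHull(((uv+.5)*S).astype(np.float32))[:,0])).astype(np.int32),1)
    return cv2.resize(m.astype(np.float32),(560,420),interpolation=cv2.INTER_AREA)
def fit(masks,model,p0,step):
    def f(p):
        e=0
        for c,m in masks.items():
            r=render(c,model(p),*p[:3]);e+=np.abs(r-m).sum()/m.sum()
        return e
    s=np.vstack([p0]+[np.array(p0)+np.eye(len(p0))[i]*step[i] for i in range(len(p0))])
    r=minimize(f,p0,method="Nelder-Mead",options=dict(initial_simplex=s,xatol=1e-5,fatol=1e-4,maxiter=500));return r.x,r.fun
E
python3 - <<'E'
from h import *
I={"top":cv2.imread("pics/top0.png"),"side":cv2.imread("pics/side0.png")}
def sel(c,b,f):
    m=np.zeros((420,560),np.float32);x0,y0,x1,y1=b;q=I[c][y0:y1,x0:x1].astype(int);m[y0:y1,x0:x1]=f(q)
    n,l,st,_=cv2.connectedComponentsWithStats(m.astype(np.uint8));k=1+st[1:,4].argmax();m=(l==k).astype(np.uint8)
    cs=cv2.findContours(m,0,2)[0];cv2.drawContours(m,cs,-1,1,-1);return m.astype(np.float32)
brown=lambda q:(q[...,2]>q[...,0]+12)&(q.max(2)<115)
gray=lambda q:(q.max(2)-q.min(2)<35)&(q.max(2)>75)
mb={"top":sel("top",(327,186,360,217),brown),"side":sel("side",(278,186,311,208),brown)}
mj={"top":sel("top",(322,85,392,162),gray),"side":sel("side",(200,143,272,206),gray)}
a1=ray("top",(334.4,190.3),.054);a2=ray("top",(354,211),.054);d=a2-a1
print("bar by hand",(a1+a2)/2,np.linalg.norm(d),np.degrees(np.arctan2(d[1],d[0])))
e1=ray("top",(352.3,92.4),.087);e2=ray("top",(361,153.5),.087);D=e1-e2
print("ears",(e1+e2)/2,np.linalg.norm(D),np.degrees(np.arctan2(D[1],D[0])))
print("rim",ray("top",(358.8,119.5),.122),ray("side",(200+143/4.44,140+58/4.44),.122))
barm=lambda p:[box(-.035,.035,.014,.026,.054)]
x0=(a1+a2)/2
for k in({"top":1},{"side":1},{"top":1,"side":1}):
    r=fit({c:mb[c] for c in k},barm,[x0[0],x0[1],np.arctan2(d[1],d[0])],[.005,.005,.1]);print("bar",list(k),np.round(r[0],4),np.degrees(r[0][2])%180,r[1])
jm=lambda p:[cyl(.055,0,p[3]),cyl(.037,.09,.115),cyl(.03,.115,.122),box(-.07,.07,p[4],p[5],.087)]
x0=(e1+e2)/2
for k in({"top":1},{"side":1},{"top":1,"side":1}):
    r=fit({c:mj[c] for c in k},jm,[x0[0],x0[1],np.arctan2(D[1],D[0]),.088,.024,.065],[.005,.005,.1,.005,.004,.006]);print("jar",list(k),np.round(r[0],4),np.degrees(r[0][2])%180,r[1])
s=arm.sense();print(cv2.Rodrigues(s["orientation"])[0].round(3))
E
```

```text
bar by hand [ 0.44222782 -0.17827521  0.054     ] 0.06546562953549019 -137.42548068998923
ears [ 0.6149344  -0.20491152  0.087     ] 0.14005795060430495 7.021314443471038
rim [ 0.6139182  -0.20431195  0.122     ] [ 0.61512385 -0.19610924  0.122     ]
bar ['top'] [ 0.4447 -0.1776 -2.4051] 42.1995191827956 0.09659090638160706
bar ['side'] [ 0.4453 -0.1757 -2.2683] 50.035412131374585 0.2605932056903839
bar ['top', 'side'] [ 0.4449 -0.1773 -2.3915] 42.975135394509806 0.4056096076965332
jar ['top'] [ 0.6163 -0.2031  0.1486  0.0758  0.0198  0.0774] 8.512895443870987 0.06356567144393921
jar ['side'] [ 0.6214 -0.2068  0.1043  0.079   0.0245  0.0585] 5.973471189796057 0.04197761043906212
jar ['top', 'side'] [ 0.6176 -0.203   0.0668  0.0748  0.0292  0.0618] 3.827860073452179 0.1498587429523468
[[ 0.959  0.284 -0.   ]
 [ 0.284 -0.959  0.   ]
 [ 0.    -0.    -1.   ]]
```

step_arm(steps=[{"fingers": -0.3,"delta_pos": [0.0235,-0.019,0],"turn": 0},{"fingers": -0.3,"delta_pos": [0.0235,-0.019,0],"turn": 0},{"fingers": -0.3,"delta_pos": [0.0235,-0.019,0],"turn": 0},{"fingers": -0.3,"delta_pos": [0.0235,-0.019,0],"turn": 0},{"fingers": -0.3,"delta_pos": [0.0235,-0.019,0],"turn": 0},{"fingers": -0.3,"delta_pos": [0.0235,-0.019,0],"turn": 0},{"fingers": -0.3,"delta_pos": [0.0235,-0.019,0],"turn": 0},{"fingers": -0.3,"delta_pos": [0.0235,-0.019,0],"turn": 0},{"fingers": -0.3,"delta_pos": [0.0235,-0.019,0],"turn": 0},{"fingers": -0.3,"delta_pos": [0.0235,-0.019,0],"turn": 0},{"fingers": -0.3,"delta_pos": [0.0235,-0.019,0],"turn": 0},{"fingers": -0.3,"delta_pos": [0.0235,-0.019,0],"turn": 0},{"fingers": -0.3,"delta_pos": [0.0235,-0.019,0],"turn": 0},{"fingers": -0.3,"delta_pos": [0.0235,-0.019,0],"turn": 0},{"fingers": -0.3,"delta_pos": [0.0235,-0.019,0],"turn": 0},{"fingers": -0.3,"delta_pos": [0.0235,-0.019,0],"turn": 0},{"fingers": -0.3,"delta_pos": [0,0,0],"turn": -0.1135},{"fingers": -0.3,"delta_pos": [0,0,0],"turn": -0.1135},{"fingers": -0.3,"delta_pos": [0,0,0],"turn": -0.1135},{"fingers": -0.3,"delta_pos": [0,0,0],"turn": -0.1135}])

```text
clock: 2.17
eef_pos: [0.4448, -0.1767, 0.2534]
orientation: [2.924, 1.148, 0.0]
ft_force: [0.2, -0.9, -0.2]
gripper_width: 0.0298
gripper_force: 0.0
```

step_arm(steps=[{"fingers": -0.3,"delta_pos": [0,0,0.023],"turn": 0},{"fingers": -0.3,"delta_pos": [0,0,0.023],"turn": 0},{"fingers": -0.3,"delta_pos": [0,0,0.023],"turn": 0},{"fingers": -0.3,"delta_pos": [0,0,0.023],"turn": 0},{"fingers": -0.3,"delta_pos": [0,0,0.023],"turn": 0},{"fingers": -0.3,"delta_pos": [0,0,0.023],"turn": 0},{"fingers": -0.3,"delta_pos": [0,0,0.023],"turn": 0},{"fingers": -0.3,"delta_pos": [0,0,0.012],"turn": 0},{"fingers": -0.3,"delta_pos": [0,0,0],"turn": 0}])

```text
clock: 2.92
eef_pos: [0.4425, -0.176, 0.0773]
orientation: [-2.924, -1.137, 0.006]
ft_force: [-0.1, 0.1, -0.4]
gripper_width: 0.03
gripper_force: 0.0
```

Run:
```python
from h import *
s=arm.sense();print(s["eef_pos"],s["ft_force"],s["orientation"],s["joint_pos"].round(3))
f=lambda im,x,y,w,h:cv2.resize(im[y:y+h,x:x+w],(400,int(400*h/w)),interpolation=cv2.INTER_CUBIC)
a=np.hstack([f(arm.snapshot("top"),298,160,90,90),f(arm.snapshot("side"),250,150,90,90)])
cv2.imwrite("pics/pre.png",a[:,:,::-1])
```

```text
[ 0.44245827 -0.17599433  0.07730293] [-0.05269302  0.10236265 -0.43771108] [-2.92411403 -1.13712366  0.00558359] [-0.486 -0.036  1.996  0.     1.187  0.343]
```

View pics/pre.png

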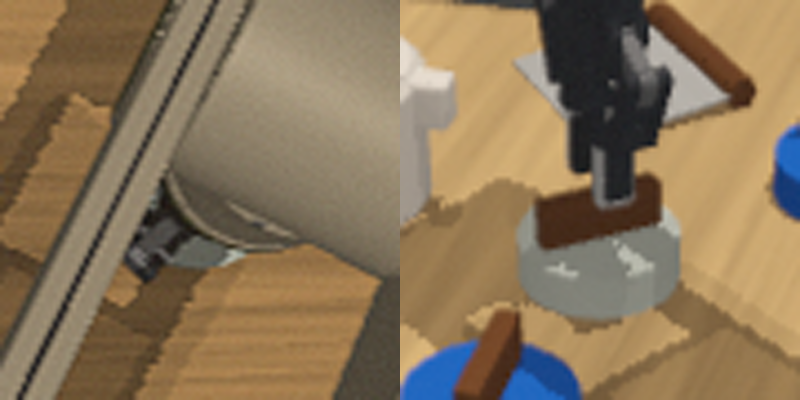

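step_arm(steps=[{"fingers": -0.3,"delta_pos": [0.0005,0.0027,0.006],"turn": 0},{"fingers": -0.3,"delta_pos": [0,0,0.006],"turn": 0},{"fingers": -0.3,"delta_pos": [0,0,0.006],"turn": 0},{"fingers": -0.3,"delta_pos": [0,0,0.003],"turn": 0},{"fingers": -0.3,"delta_pos": [0,0,0],"turn": 0}])

```text
clock: 3.43
eef_pos: [0.4462, -0.1785, 0.0584]
orientation: [-2.927, -1.138, 0.001]
ft_force: [-0.8, 0.4, -0.1]
gripper_width: 0.0299
gripper_force: 0.0
```

step_arm(steps=[{"fingers": -1,"delta_pos": [0,0,0],"turn": 0},{"fingers": -1,"delta_pos": [0,0,0],"turn": 0},{"fingers": -1,"delta_pos": [0,0,0],"turn": 0},{"fingers": -1,"delta_pos": [0,0,0],"turn": 0},{"fingers": -1,"delta_pos": [0,0,0],"turn": 0},{"fingers": -1,"delta_pos": [0,0,0],"turn": 0}], squeeze=70)

```text
clock: 3.93
eef_pos: [0.4469, -0.1788, 0.0595]
orientation: [2.928, 1.139, 0.001]
ft_force: [-0.6, -0.3, -0.2]
gripper_width: 0.0123
gripper_force: 69.8
```

step_arm(steps=[{"fingers": -1,"delta_pos": [0,0,-0.012],"turn": 0},{"fingers": -1,"delta_pos": [0,0,-0.022],"turn": 0},{"fingers": -1,"delta_pos": [0,0,-0.024],"turn": 0},{"fingers": -1,"delta_pos": [0,0,-0.024],"turn": 0},{"fingers": -1,"delta_pos": [0,0,-0.024],"turn": 0},{"fingers": -1,"delta_pos": [0,0,-0.024],"turn": 0},{"fingers": -1,"delta_pos": [0,0,-0.02],"turn": 0},{"fingers": -1,"delta_pos": [0,0,-0.01],"turn": 0},{"fingers": -1,"delta_pos": [0,0,0],"turn": 0}])

```text
clock: 4.68
eef_pos: [0.4481, -0.1794, 0.222]
orientation: [2.925, 1.137, 0.005]
ft_force: [0.0, 0.3, -1.0]
gripper_width: 0.0127
gripper_force: 69.5
```

step_arm(steps=[{"fingers": -1,"delta_pos": [0.008,0.01,0],"turn": 0},{"fingers": -1,"delta_pos": [0.0155,0.019,0],"turn": 0},{"fingers": -1,"delta_pos": [0.0155,0.019,0],"turn": 0},{"fingers": -1,"delta_pos": [0.0155,0.019,0],"turn": 0},{"fingers": -1,"delta_pos": [0.0155,0.019,0],"turn": 0},{"fingers": -1,"delta_pos": [0.0155,0.019,0],"turn": 0},{"fingers": -1,"delta_pos": [0.0155,0.019,0],"turn": 0},{"fingers": -1,"delta_pos": [0.008,0.01,0],"turn": 0},{"fingers": -1,"delta_pos": [0,0,0],"turn": 0.11},{"fingers": -1,"delta_pos": [0,0,0],"turn": 0.11},{"fingers": -1,"delta_pos": [0,0,0],"turn": 0.11},{"fingers": -1,"delta_pos": [0,0,0],"turn": 0.11},{"fingers": -1,"delta_pos": [0,0,0],"turn": 0.11},{"fingers": -1,"delta_pos": [0,0,0],"turn": 0.11},{"fingers": -1,"delta_pos": [0,0,0],"turn": 0.11},{"fingers": -1,"delta_pos": [0,0,0],"turn": 0.11},{"fingers": -1,"delta_pos": [0,0,0],"turn": 0.11},{"fingers": -1,"delta_pos": [0,0,0],"turn": 0.11},{"fingers": -1,"delta_pos": [0,0,0],"turn": 0.11},{"fingers": -1,"delta_pos": [0,0,0],"turn": 0.11}])

```text
clock: 6.35
eef_pos: [0.6168, -0.2036, 0.2165]
orientation: [-3.008, 0.904, 0.005]
ft_force: [-0.2, 0.2, -1.2]
gripper_width: 0.0122
gripper_force: 69.6
```

Run:
```python
from h import *
s=arm.sense();print(s["eef_pos"],s["ft_force"],s["orientation"],s["joint_pos"].round(3),s["clock"])
t=arm.snapshot("top");d=arm.snapshot("side");cv2.imwrite("pics/t1.png",t[:,:,::-1]);cv2.imwrite("pics/s1.png",d[:,:,::-1])
f=lambda im,x,y,w,h:cv2.resize(im[y:y+h,x:x+w],(400,int(400*h/w)),interpolation=cv2.INTER_CUBIC)
cv2.imwrite("pics/c1.png",np.hstack([f(t,300,50,120,140),f(d,180,60,120,140)])[:,:,::-1])
```

```text
[ 0.61676139 -0.20356015  0.21646633] [-0.19169865  0.1511967  -1.23205036] [-3.00840315  0.90382343  0.00539013] [-0.398  0.284  1.38  -0.     1.48   1.757] 6.35
```

View pics/c1.png

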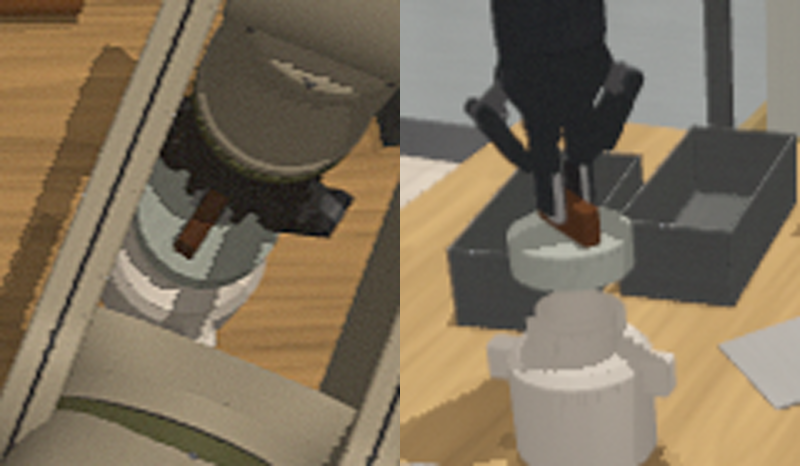

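The lid hangs level, with its side-view cap edges at about columns 212 and 250. Now I compare the lid and jar offsets within each camera.

Run:
```python
from h import *
T=np.array([.6168,-.2036]);zb=.2165-.0595
def ext(c,P):
    u=proj(c,P);return np.round([u[:,0].min(),u[:,0].max(),u[:,1].min(),u[:,1].max()],1)
for c in("side","top"):
    print(c,"cap pred l r t b",ext(c,cyl(.045,zb,zb+.026)+[*T,0]))
    print(c,"body pred",ext(c,cyl(.055,0,.076)+[.617,-.2035,0]),"rim(.03)",ext(c,cyl(.03,.122,.122)+[.617,-.2035,0]))
    for d in([.005,0,0],[0,.005,0],[0,0,.005]):print("  d",d,proj(c,[.617+d[0],-.2035+d[1],.17+d[2]])[0]-proj(c,[.617,-.2035,.17])[0])
d=cv2.imread("pics/s1.png").astype(int);s0=cv2.imread("pics/side0.png").astype(int)
t=cv2.imread("pics/t1.png").astype(int)
sat=lambda q:q.max(-1)-q.min(-1)
print("side cap row 133",[ (x,*d[133,x]) for x in list(range(208,216))+list(range(246,254))])
print("side cap bottom col 232",[(y,*d[y,232]) for y in range(140,152)])
print("jar body row 185",[(x,*s0[185,x]) for x in list(range(210,219))+list(range(253,262))])
print("top cap right row 112:",[(x,*t[112,x]) for x in range(376,388)])
print("top cap bottom col 362:",[(y,*t[y,356]) for y in range(128,144)])
```

```text
side cap pred l r t b [212.  250.3 121.2 147.2]
side body pred [212.5 257.6 157.5 204.9] rim(.03) [220.7 245.  146.1 157.4]
  d [0.005, 0, 0] [-1.8553331  -0.28432022]
  d [0, 0.005, 0] [-0.92607573  0.85368276]
  d [0, 0, 0.005] [-0.17438552 -1.89944663]
top cap pred l r t b [339.6 385.2  89.1 135.3]
top body pred [328.  379.5  99.2 152.9] rim(.03) [344.6 372.2 104.5 131.8]
  d [0.005, 0, 0] [-0.04332775 -2.3872053 ]
  d [0, 0.005, 0] [-2.41877955  0.02880113]
  d [0, 0, 0.005] [ 0.39463948 -0.62986396]
side cap row 133 [(208, np.int64(63), np.int64(67), np.int64(66)), (209, np.int64(63), np.int64(67), np.int64(66)), (210, np.int64(64), np.int64(68), np.int64(66)), (211, np.int64(62), np.int64(64), np.int64(64)), (212, np.int64(99), np.int64(106), np.int64(106)), (213, np.int64(115), np.int64(123), np.int64(123)), (214, np.int64(117), np.int64(125), np.int64(125)), (215, np.int64(117), np.int64(126), np.int64(125)), (246, np.int64(138), np.int64(149), np.int64(148)), (247, np.int64(117), np.int64(127), np.int64(125)), (248, np.int64(111), np.int64(120), np.int64(119)), (249, np.int6
[... 2592 characters left out ...]
137), np.int64(150), np.int64(151)), (131, np.int64(138), np.int64(153), np.int64(151)), (132, np.int64(144), np.int64(157), np.int64(156)), (133, np.int64(83), np.int64(91), np.int64(92)), (134, np.int64(75), np.int64(85), np.int64(83)), (135, np.int64(73), np.int64(86), np.int64(85)), (136, np.int64(95), np.int64(106), np.int64(113)), (137, np.int64(101), np.int64(111), np.int64(121)), (138, np.int64(102), np.int64(113), np.int64(121)), (139, np.int64(97), np.int64(110), np.int64(116)), (140, np.int64(99), np.int64(111), np.int64(118)), (141, np.int64(102), np.int64(111), np.int64(120)), (142, np.int64(102), np.int64(109), np.int64(119)), (143, np.int64(102), np.int64(114), np.int64(121))]
```

The lid and jar agree within about 1 mm in both views. I descend with a small correction.

step_arm(steps=[{"fingers": -1,"delta_pos": [-0.0008,0.0006,0.008],"turn": 0},{"fingers": -1,"delta_pos": [0,0,0.01],"turn": 0},{"fingers": -1,"delta_pos": [0,0,0.01],"turn": 0},{"fingers": -1,"delta_pos": [0,0,0.008],"turn": 0},{"fingers": -1,"delta_pos": [0,0,0.003],"turn": 0},{"fingers": -1,"delta_pos": [0,0,0],"turn": 0}])

```text
clock: 6.95
eef_pos: [0.6157, -0.2035, 0.1781]
orientation: [-3.011, 0.895, 0.005]
ft_force: [-0.1, -1.2, -0.8]
gripper_width: 0.0121
gripper_force: 69.5
```

step_arm(steps=[{"fingers": -1,"delta_pos": [0,0,0.002],"turn": 0},{"fingers": -1,"delta_pos": [0,0,0.002],"turn": 0},{"fingers": -1,"delta_pos": [0,0,0],"turn": 0}])

```text
clock: 7.2
eef_pos: [0.6168, -0.204, 0.1764]
orientation: [3.011, -0.895, 0.001]
ft_force: [-0.4, 0.2, -0.9]
gripper_width: 0.0124
gripper_force: 69.5
```

step_arm(steps=[{"fingers": -1,"delta_pos": [0,0,0.0015],"turn": 0},{"fingers": -1,"delta_pos": [0,0,0.0015],"turn": 0},{"fingers": -1,"delta_pos": [0,0,0],"turn": 0}])

```text
clock: 7.45
eef_pos: [0.6166, -0.2039, 0.1731]
orientation: [-3.011, 0.896, 0.0]
ft_force: [-1.1, 0.2, -2.1]
gripper_width: 0.0124
gripper_force: 69.5
```

step_arm(steps=[{"fingers": -1,"delta_pos": [0,0,0.001],"turn": 0},{"fingers": -1,"delta_pos": [0,0,0.001],"turn": 0},{"fingers": -1,"delta_pos": [0,0,0],"turn": 0}])

```text
clock: 7.7
eef_pos: [0.6168, -0.204, 0.1725]
orientation: [3.011, -0.896, 0.001]
ft_force: [-3.1, 0.6, 4.7]
gripper_width: 0.0123
gripper_force: 70.4
```

step_arm(steps=[{"fingers": -1,"delta_pos": [0,0,0.0005],"turn": -0.05},{"fingers": -1,"delta_pos": [0,0,0],"turn": -0.09},{"fingers": -1,"delta_pos": [0,0,0],"turn": -0.09},{"fingers": -1,"delta_pos": [0,0,0],"turn": -0.09},{"fingers": -1,"delta_pos": [0,0,0],"turn": -0.09},{"fingers": -1,"delta_pos": [0,0,0],"turn": -0.09},{"fingers": -1,"delta_pos": [0,0,0],"turn": -0.09}])

```text
clock: 8.28
eef_pos: [0.617, -0.2043, 0.1715]
orientation: [3.141, 0.025, 0.002]
ft_force: [-0.1, 0.2, -1.7]
gripper_width: 0.0126
gripper_force: 69.5
```

step_arm(steps=[{"fingers": -1,"delta_pos": [0,0,0],"turn": -0.06},{"fingers": -1,"delta_pos": [0,0,0],"turn": -0.05},{"fingers": -1,"delta_pos": [0,0,0.001],"turn": 0},{"fingers": -1,"delta_pos": [0,0,0],"turn": 0}])

```text
clock: 8.62
eef_pos: [0.6166, -0.2039, 0.1696]
orientation: [-3.136, -0.189, 0.0]
ft_force: [-0.2, 0.3, -1.0]
gripper_width: 0.0123
gripper_force: 69.5
```

step_arm(steps=[{"fingers": -1,"delta_pos": [0,0,0.002],"turn": 0},{"fingers": -1,"delta_pos": [0,0,0.002],"turn": 0},{"fingers": -1,"delta_pos": [0,0,0.002],"turn": 0},{"fingers": -1,"delta_pos": [0,0,0.0015],"turn": 0},{"fingers": -1,"delta_pos": [0,0,0],"turn": 0}])

```text
clock: 9.03
eef_pos: [0.6163, -0.2038, 0.1616]
orientation: [-3.135, -0.191, 0.001]
ft_force: [0.5, 0.3, -1.9]
gripper_width: 0.012
gripper_force: 69.5
```

step_arm(steps=[{"fingers": -1,"delta_pos": [0,0,0.001],"turn": 0},{"fingers": -1,"delta_pos": [0,0,0.001],"turn": 0},{"fingers": -1,"delta_pos": [0,0,0],"turn": 0}])

```text
clock: 9.28
eef_pos: [0.6166, -0.2039, 0.1601]
orientation: [-3.136, -0.191, 0.0]
ft_force: [-0.6, 0.0, -1.0]
gripper_width: 0.0121
gripper_force: 69.5
```

step_arm(steps=[{"fingers": -1,"delta_pos": [0,0,0.001],"turn": 0},{"fingers": -1,"delta_pos": [0,0,0.0005],"turn": 0},{"fingers": -1,"delta_pos": [0,0,0],"turn": 0}])

```text
clock: 9.53
eef_pos: [0.6169, -0.2041, 0.1596]
orientation: [3.135, 0.191, 0.001]
ft_force: [-2.4, 1.3, 4.6]
gripper_width: 0.0126
gripper_force: 70.2
```

The lid is seated 13 mm lower, as expected. Next I tighten clockwise.

step_arm(steps=[{"fingers": -1,"delta_pos": [0,0,-0.0005],"turn": 0.05},{"fingers": -1,"delta_pos": [0,0,0],"turn": 0.1},{"fingers": -1,"delta_pos": [0,0,0],"turn": 0.1},{"fingers": -1,"delta_pos": [0,0,0],"turn": 0.1},{"fingers": -1,"delta_pos": [0,0,0],"turn": 0.1},{"fingers": -1,"delta_pos": [0,0,0],"turn": 0.1},{"fingers": -1,"delta_pos": [0,0,0],"turn": 0.1},{"fingers": -1,"delta_pos": [0,0,0],"turn": 0.1},{"fingers": -1,"delta_pos": [0,0,0],"turn": 0.1},{"fingers": -1,"delta_pos": [0,0,0],"turn": 0.1},{"fingers": -1,"delta_pos": [0,0,0],"turn": 0.1},{"fingers": -1,"delta_pos": [0,0,0],"turn": 0.1},{"fingers": -1,"delta_pos": [0,0,0],"turn": 0.1},{"fingers": -1,"delta_pos": [0,0,0],"turn": 0.05},{"fingers": -1,"delta_pos": [0,0,0],"turn": 0.05},{"fingers": -1,"delta_pos": [0,0,0],"turn": 0}])

```text
clock: 10.87
eef_pos: [0.6169, -0.2041, 0.1595]
orientation: [-2.565, 1.813, -0.001]
ft_force: [-0.0, 0.4, 1.4]
gripper_width: 0.0122
gripper_force: 69.8
```

Run:
```python
from h import *
s=arm.sense();print(s["eef_pos"],s["ft_force"],s["moment"],s["orientation"],s["joint_pos"].round(3))
R=cv2.Rodrigues(s["orientation"])[0];print(np.degrees(np.arctan2(R[1,0],R[0,0])))
```

```text
[ 0.61691733 -0.20405965  0.15954266] [-0.04435138  0.38372365  1.40041149] [ 0.05451278  0.0402318  -0.06138124] [-2.56524780e+00  1.81321459e+00 -1.10162851e-03] [-0.398  0.32   1.443  0.     1.378  2.403]
-70.50824999855772
```

step_arm(steps=[{"fingers": -1,"delta_pos": [0,0,0],"turn": 0.04},{"fingers": -1,"delta_pos": [0,0,0],"turn": 0}])

```text
clock: 11.03
eef_pos: [0.6169, -0.2041, 0.1596]
orientation: [-2.531, 1.861, -0.001]
ft_force: [-0.7, 0.6, 1.6]
gripper_width: 0.0122
gripper_force: 69.9
```

Run:
```python
from h import *
s=arm.sense();print(s["ft_force"],s["moment"])
R=cv2.Rodrigues(s["orientation"])[0];print(np.degrees(np.arctan2(R[1,0],R[0,0])))
```

```text
[-0.71739237  0.62899809  1.64088643] [-0.03301351 -0.06592883 -0.01813314]
-72.67147701828085
```

step_arm(steps=[{"fingers": -0.3,"delta_pos": [0,0,0],"turn": 0},{"fingers": -0.3,"delta_pos": [0,0,0],"turn": 0},{"fingers": -0.3,"delta_pos": [0,0,0],"turn": 0},{"fingers": -0.3,"delta_pos": [0,0,0],"turn": 0},{"fingers": -0.3,"delta_pos": [0,0,-0.008],"turn": 0},{"fingers": -0.3,"delta_pos": [0,0,-0.015],"turn": 0},{"fingers": -0.3,"delta_pos": [0,0,-0.02],"turn": 0},{"fingers": -0.3,"delta_pos": [0,0,-0.02],"turn": 0},{"fingers": -0.3,"delta_pos": [0,0,-0.02],"turn": 0},{"fingers": -0.3,"delta_pos": [0,0,-0.02],"turn": 0},{"fingers": -0.3,"delta_pos": [0,0,-0.01],"turn": 0},{"fingers": -0.3,"delta_pos": [0,0,0],"turn": 0}])

```text
clock: 12.03
eef_pos: [0.618, -0.2045, 0.2764]
orientation: [-2.53, 1.86, -0.009]
ft_force: [0.3, 0.4, 1.0]
gripper_width: 0.0302
gripper_force: 0.0
```

step_arm(steps=[{"fingers": -0.3,"delta_pos": [0.01,0.005,0],"turn": 0},{"fingers": -0.3,"delta_pos": [0.025,0.01,0],"turn": 0},{"fingers": -0.3,"delta_pos": [0.03,0.01,0],"turn": 0},{"fingers": -0.3,"delta_pos": [0.03,0.01,0],"turn": 0},{"fingers": -0.3,"delta_pos": [0.03,0.01,0],"turn": 0},{"fingers": -0.3,"delta_pos": [0.03,0.005,0],"turn": 0},{"fingers": -0.3,"delta_pos": [0.02,0,0],"turn": 0},{"fingers": -0.3,"delta_pos": [0,0,0],"turn": 0}])

```text
clock: 12.7
eef_pos: [0.6191, -0.3905, 0.2683]
orientation: [2.526, -1.866, -0.006]
ft_force: [-0.8, -0.3, -0.4]
gripper_width: 0.0299
gripper_force: 0.0
```

Run:
```python
from h import *
t=arm.snapshot("top");d=arm.snapshot("side")
f=lambda im,x,y,w,h:cv2.resize(im[y:y+h,x:x+w],(400,int(400*h/w)),interpolation=cv2.INTER_CUBIC)
cv2.imwrite("pics/fin.png",np.hstack([f(t,310,75,90,90),f(d,190,120,90,90)])[:,:,::-1])
print(arm.sense()["eef_pos"])
for z in(.127+.027,):
  for c in("top","side"):
    for a in(-72.5,):
      a=np.radians(a);print(c,[proj(c,[.6165+k*.035*np.cos(a),-.204+k*.035*np.sin(a),z])[0].round(1) for k in(-1,1)])
```

```text
[ 0.61988089 -0.38686414  0.26922125]
top [array([345.2, 119.7]), array([376.8, 109.4])]
side [array([229.8, 146.4]), array([234.2, 133.6])]
```

View pics/fin.png

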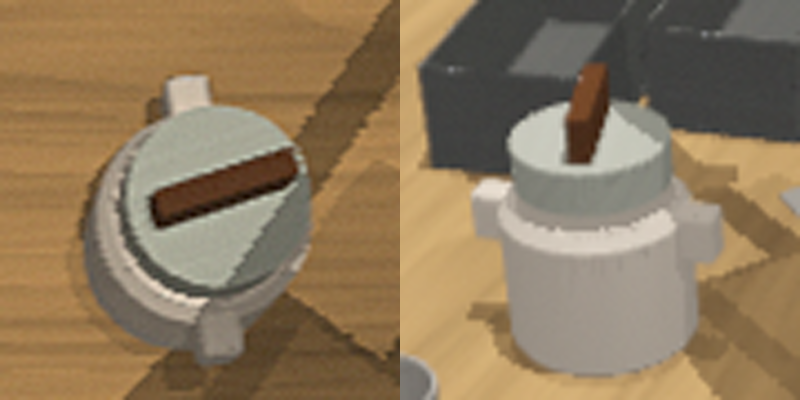

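The final view shows the lid sunk and level on the open jar. The bar runs from about (344,121) to (377,112) in the top view, roughly 80° clockwise of the ears. The gripper is clear, so I hand in.

```bash
python3 -c "
from plant import arm
print(arm.finish_job())"
```

```text
the job is handed in; nothing more can be done
None
```

The big lid is on the open jar, sunk into the thread and turned clockwise until the bar stood about 80° from the ears; the gripper let go and moved clear, the small lid was left alone, and the job is handed in.

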